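Recipe board on the stand, reading light held up at its second stop

ROBOT

A 6-joint arm with a two-finger parallel gripper is mounted at the origin on a cart in front of the work surface, level with it; the furniture and walls round the work are solid. World frame = base frame: x ahead of the robot, y to its left, z up, the work surface at z = 0. Lengths are in m, angles in rad, forces in N, time in s.
With the tool pointing down it reaches from about 0.325 to 0.9 m from the base axis. Payload 6.1 kg.
Tool frame: the origin (TCP) lies midway between the tips of the shut fingers; the grasp point (between the pads) lies 19 mm behind it; z points along the fingers, y is the line along which they close (so a half turn about z gives the same grasp; the last joint's range is limited). The gripper opens to 85 mm and grips with 20 to 120 N. Pads are 22 mm wide; open, the fingers measure 114 mm over their backs; the gripper's body (76 mm by 85 mm) begins 54 mm behind the grasp point. The pads swing forward as they close: fully open they stand 13 mm farther back than shut.
Start: joints at [-1.318, 0.22, 1.526, -0, 1.395, -0.126], TCP at [0.231, -0.581, 0.231] pointing down, gripper open.
Joint ranges: [-2.98, 2.98], [-0.91, 2.08], [0.09, 2.57], [-1.24, 4.39], [0.2, 2.65], [-2.68, 2.68]. Speed limits (rad/s): [2.57, 2.57, 3.01, 3.14, 3.14, 3.14].

INTERFACE

Orientations are given as [roll, pitch, yaw] about the fixed x, y, z axes, in that order (R = Rz(yaw) Ry(pitch) Rx(roll)).
In Python, from plant import movep, move_l, set_joints, gripper_to, hold, inverse_kinematics, observe, get_image, get_calibration, Unreachable, job_done gives the robot as it stands. Calls block until the motion is done:
- movep(position, orientation): joint-space move of the TCP to a pose.
- move_l(position, feed=0.15, rotation=None, max_force=None): straight line of the TCP; rotation=None keeps the orientation; feed is the mean speed in m/s. With max_force (N) it stops when the force on the tool has changed by that much, and returns True; else False.
- set_joints(angles): joint-space move.
- gripper_to(opening, f_grip=None): finger opening in m; f_grip is the grip in N (None keeps the last); returns when the fingers have stopped.
- hold(seconds).
- inverse_kinematics(position, orientation): joint angles nearest the present ones, or None.
- observe(): the state.
- get_image(name): name is "scene" or "top" or "wrist"; returns (picture, depth): 480x640x3 uint8, red, green, blue; 480x640 float32, m along the optical axis (not along the pixel's ray), 0 where there is no reading.
- get_calibration(name): a dict with "intrinsics" (3x3 intrinsics, pixels), "world_from_camera" (4x4, takes a point from camera to world coordinates). Camera axes: x right, y down, z forward; pixel columns grow to the right and rows downward; lengths in m; the calibration is good to about 2 mm. The wrist camera is an equidistant fisheye: a pixel r from the principal point sees the ray r / f radians off the axis. A picture is of the moment at which its call begins: read the wrist's pose just before it. get_calibration takes no time and is no camera call; for the wrist camera it gives the pose at the moment of the call.
A pose or a line that the arm cannot do raises Unreachable and nothing moves.
- job_done(): hands the job in; it is judged then, once.
The state is a dict: "time_s": time; "q": joint angles; "joint_velocities": joint speeds; "joint_torque": joint torques, N m; "eef_pos": TCP position; "tcp_rot": TCP orientation; "ft_force": force on the tool from outside, world axes, zero at the start; "torque": the same for the moment, N m; "opening": finger opening in m; "grasp_force": force on a finger pad.
Only numpy, scipy, OpenCV 4.12 (cv2) and the standard library are available. Lean on these libraries where they do the work, as an engineer would, in place of code of your own. Each camera call takes 0.05 s, during which the arm holds its last target. There are 200 camera calls.

TASK

Take the wooden recipe board out of its rack and lean it, paper side to the front, back against the sloping rest of the recipe stand, its lower edge behind the stand's front lip, and let go of it. Then squeeze the push button on the head of the stand's telescoping light so that the catch lets go, pull the light up past its first stop to the second stop, and finish holding it there at full height: do not let go, since it sinks back by itself. Leave the food tin, the honey jar and the salt shaker standing where they are.

Things in the scene. Friction and masses are not known exactly. Their poses are not given: they have to be found in the camera images.
- board: Loose wooden recipe board, a slab 10 thick (own x) x 190 wide (own y) x 170 tall (own z), 0.25 kg, a sheet of paper on its -x face. Origin: middle of its lower edge. It starts upright in the rack's slot, paper to the rack's front; its top edge then is 182 mm above the worktop and can be pinched across the 10 mm from above.
- board_front (a point): A point in the air 100 mm straight out in front of the middle of the board's paper face: it tells which way the paper looks.
- rack: Fixed wooden rack, base 100 x 140 x 12 mm, with a slot 14 mm wide along its y between two walls that reach 56 mm above the worktop; the slot's floor is 12 mm up. Origin: centre of its underside; front is -x. Mind the wall cabinets: they hang from 0.47 m above the worktop, knobs and doors from 0.59 m ahead of the robot.
- stand: Fixed wooden recipe stand; origin on its underside, below the middle of the rest's width; front is -x, z up. Base plate 12 mm thick, x -70 to 70 mm, y -200 to 110 mm. Front lip 8 mm thick, 200 mm wide in y, inner face at x = -35 mm, top 27 mm above the worktop. The light's mast stands at x = 30, y = -165 mm.
- rest_foot (a point): Middle of the line where the front of the sloping rest meets the top of the base plate: 5 mm in front of the stand's origin, 12 mm up. The rest, 200 mm wide, leans back (+x) 0.20 rad and rises to 130 mm above the worktop. The board's lower edge goes between lip and this line (30 mm apart), middle to middle; let go at a lean of 0.1 rad or more, it tips back onto the rest by itself.
- light_head: Black grip head on top of the mast, a block 34 (x) x 30 (y) x 46 (z) mm, axes as the stand's. Origin: centre of its underside, 165 mm above the worktop when the light is down. The light bar hangs from the mast below it, reaching 66 mm behind the mast's axis (+x) and from there along +y behind the rest, 104 to 153 mm above the worktop when the light is down.
- head_grip (a point): Centre of the head, 188 mm above the worktop when down, 288 mm at the second stop; the place to grip, the fingers closing along the head's x so that one presses the button and the other the back of the head.
- button_face (a point): Middle of the outer face of the push button, a grey block 16 (y) x 26 (z) mm on the head's front (-x) side, standing 7 mm out of it when not pressed (head and button together 41 mm thick, 35 mm when pressed).
- light_button (a joint): Travel of the button into the head, along the stand's +x: 0 out, 0.006 m fully in; spring 3 N at first to 7 N fully in. Pressed more than 0.004 m it frees the mast; otherwise the catch holds the mast at the bottom and again at the first stop.
- mast (a joint): Height of the light's mast: 0 down, 0.050 first stop (catch, passed only while the button is pressed), 0.100 second stop (end of travel, no catch). Straight up. Weight and a return spring pull it down with about 5 N at the bottom and 8 N at the top.
- bean_tin: Food tin, 75 mm wide, 110 mm high, behind the stand and the rack; bystander.
- honey_jar: Honey jar, 64 x 68 x 84 mm, behind the stand; bystander.
- salt_shaker: Salt shaker, 44 mm wide, 90 mm high, behind the stand; bystander.
Things that resemble listed ones, but are neither listed nor needed, are in the scene too. There is more than one size of the board; the one meant has the size given above.

How it is judged:
By the outcome, as a careful person would: the job done as asked, in the order asked, and still so for the second after the job is handed in, while the arm keeps its last pose, push and grip.
It also fails if it takes over 48 s, if anything falls off the work surface, if the arm or the gripper's body presses on something with over 40 N, if the wrist force passes 120 N, or if a joint passes its speed limit or range.

## Working session

There is one attempt and no reset: what is moved stays moved. The work goes in short steps, each a Python script; the robot and the scene stay as the last script left them, time stands still between calls to the robot, and variables do not carry over. Pictures are saved under pics/ and viewed, at most 10 in all, crops included, and the job is handed in when it is done.

```bash
mkdir -p pics; ls; cat > h.py <<'E'
import numpy as np, cv2
from plant import *
def save(n,im): cv2.imwrite('pics/'+n, cv2.cvtColor(im,cv2.COLOR_RGB2BGR))
E
python3 - <<'E'
from h import *
for n in ("scene","top"):
    im,d=get_image(n); c=get_calibration(n); save(n+'.png',im); np.savez('pics/'+n+'.npz',im=im,d=d,K=c['intrinsics'],T=c['world_from_camera'])
    print(n,np.round(c['intrinsics'],1).tolist(),np.round(c['world_from_camera'],3).tolist(),(d>0).mean())
print(observe()['time_s'])
E
```

```text
pics
scene [[516.8, 0.0, 308.9], [0.0, 516.8, 227.8], [0.0, 0.0, 1.0]] [[-0.825, -0.247, 0.508, -0.193], [-0.565, 0.335, -0.754, 1.133], [0.016, -0.909, -0.416, 0.71], [0.0, 0.0, 0.0, 1.0]] 0.986298828125
top [[497.1, 0.0, 317.3], [0.0, 497.1, 241.6], [0.0, 0.0, 1.0]] [[0.027, -0.996, 0.084, 0.409], [-1.0, -0.025, 0.018, 0.077], [-0.016, -0.084, -0.996, 1.266], [0.0, 0.0, 0.0, 1.0]] 0.996005859375
0.1
```

View pics/scene.png

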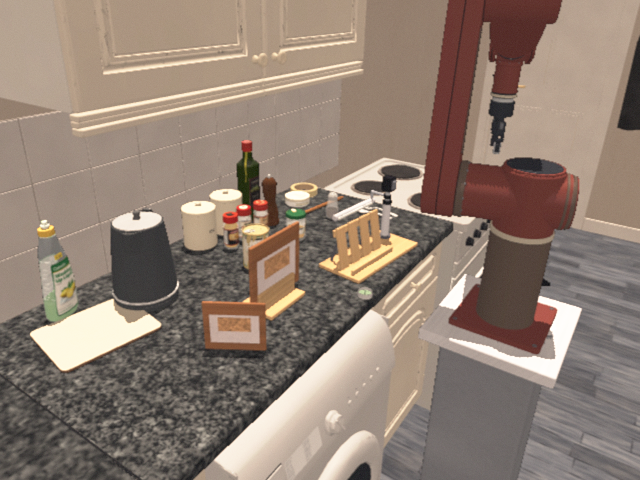

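View pics/top.png

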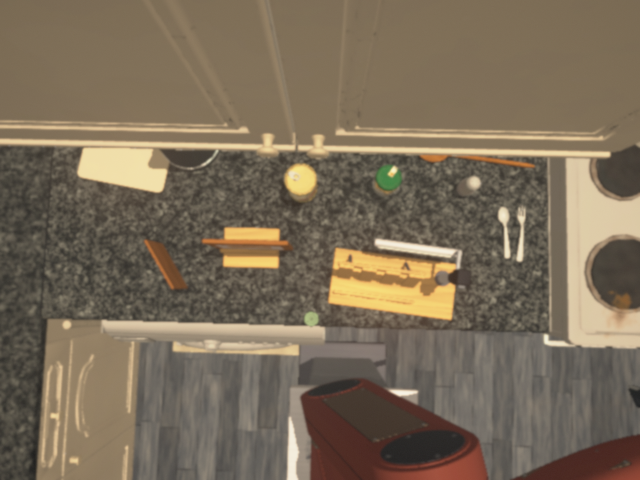

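In scene, the boards are (275,265), tall in the rack, and (235,326), a small one standing on its own; in top they are (247,243) and (165,265). The rack board fits the 190x170 size. The stand is at top (395,283), with its head at (455,278). I'll measure these and make one enlarged crop to confirm.

```bash
cat >> h.py <<'E'
def cloud(im,d,K,T):
    v,u=np.mgrid[:480,:640]; p=np.stack([(u-K[0,2])/K[0,0]*d,(v-K[1,2])/K[1,1]*d,d],-1)
    return p@T[:3,:3].T+T[:3,3]
def rect(xy):
    (c,s,a)=cv2.minAreaRect((xy*1000).astype(np.float32)); return np.round(c,1),np.round(s,1),round(a,2)
E
python3 - <<'E'
from h import *
t=np.load('pics/top.npz');P=cloud(t['im'],t['d'],t['K'],t['T'])
s=np.load('pics/scene.npz');Q=cloud(s['im'],s['d'],s['K'],s['T'])
def reg(P,u0,u1,v0,v1,z0,z1):
    R=P[v0:v1,u0:u1].reshape(-1,3); return R[(R[:,2]>z0)&(R[:,2]<z1)]
print('table z',np.median(P[215:300,100:140,2]))
def show(n,R): print(n,len(R),rect(R[:,:2]),'z',np.round(np.percentile(R[:,2],[2,50,98]),4))
show('board top',reg(P,190,310,225,265,.172,.192))
show('rack base',reg(P,215,290,220,275,.006,.02))
show('small board top',reg(P,135,195,230,300,.05,.3))
show('stand base',reg(P,320,470,240,325,.006,.018))
show('head top',reg(P,430,480,255,300,.195,.23))
show('rest',reg(P,320,440,240,300,.12,.138))
show('bar',reg(P,365,470,230,275,.10,.17))
# scene: board by proximity
show('S board',reg(Q,235,310,215,310,.165,.19))
show('S head',reg(Q,375,400,165,200,.19,.23))
im=np.hstack([cv2.resize(s['im'][205:355,195:315],(400,500),interpolation=cv2.INTER_CUBIC),cv2.resize(s['im'][165:285,315:415],(400,500),interpolation=cv2.INTER_CUBIC)]);save('crop.png',im)
E
```

```text
table z 0.0005146023577727865
board top 410 (array([496.1, 255.8]), array([ 10.6, 189.4]), 0.12) z [0.174  0.1818 0.1855]
rack base 1376 (array([495.8, 264.4]), array([130.3, 181.6]), 1.53) z [0.0068 0.0124 0.0173]
small board top 578 (array([444.8, 463.9]), array([132.5,   9.3]), 32.77) z [0.0527 0.0984 0.1218]
stand base 5053 (array([418.2, -97.5]), array([210.9, 375.9]), 1.48) z [0.0071 0.0124 0.0171]
head top 277 (array([ 427.5, -213.9]), array([30.7, 41.1]), 83.99) z [0.1973 0.2104 0.2148]
rest 998 (array([473.2, -67.9]), array([225.4,  79.7]), 83.64) z [0.1203 0.1254 0.1322]
bar 1182 (array([ 475.6, -122.1]), array([ 80.7, 219.7]), 0.69) z [0.1102 0.125  0.1528]
S board 487 (array([496., 259.]), array([ 14. , 191.5]), 0.89) z [0.1655 0.1774 0.1856]
S head 137 (array([ 429.8, -209.2]), array([33.5, 42.3]), 89.12) z [0.1913 0.2042 0.2152]
```

View pics/crop.png

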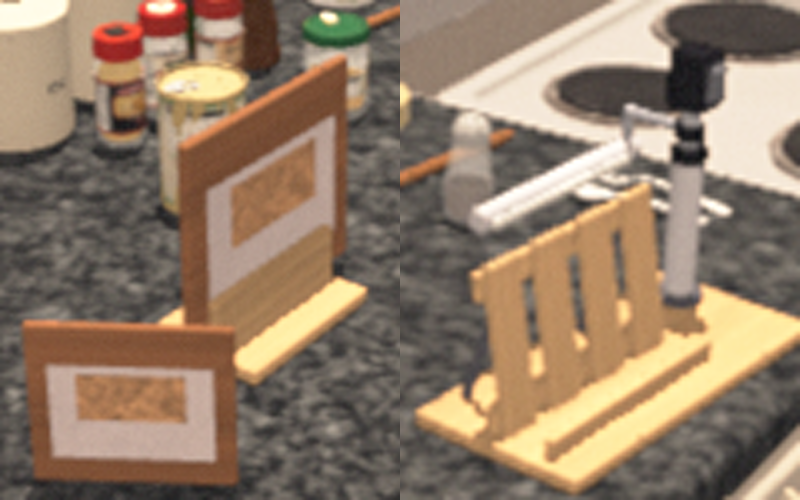

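The crop shows the rack board (left panel, around (265,230)) clearly taller than the loose small one at (130,400), with its paper toward the rack's front. The right panel shows the black head on the mast at (697,80). Next I'll get the stand's pose more precisely.

```bash
python3 - <<'E'
from h import *
from scipy.optimize import least_squares
def ray(n,uv,z):
    K,T=n['K'],n['T']; r=np.c_[(uv-[K[0,2],K[1,2]])/[K[0,0],K[1,1]],np.ones(len(uv))]@T[:3,:3].T
    return (T[:3,3]+r*((z-T[2,3])/r[:,2])[:,None])[:,:2]
def mask(n,lo,hi,roi):
    h=cv2.cvtColor(n['im'],cv2.COLOR_RGB2HSV); m=cv2.inRange(h,lo,hi); k=np.zeros_like(m);u0,u1,v0,v1=roi;k[v0:v1,u0:u1]=m[v0:v1,u0:u1]; return k
for nm,roi in (('top',(318,462,235,326)),('scene',(312,422,205,282))):
    n=np.load(f'pics/{nm}.npz'); m=mask(n,(10,60,110),(30,255,255),roi)
    P=cloud(n['im'],n['d'],n['K'],n['T'])
    # base top contour: hull of mask points whose height is that of the plate
    m2=((m>0)&(P[...,2]<.018)&(P[...,2]>.004)).astype(np.uint8); m2=cv2.morphologyEx(m2,cv2.MORPH_OPEN,np.ones((2,2)))
    uv=np.argwhere(m2)[:,::-1].astype(float); xy=ray(n,uv,.012)
    r=cv2.minAreaRect((xy*1000).astype(np.float32)); print(nm,len(uv),r,np.round(cv2.boxPoints(r)).tolist())
    for nme,z0,z1 in (('lip',.023,.030),('resttop',.124,.135)):
        q=P[(m>0)&(P[...,2]>z0)&(P[...,2]<z1)]; print(nme,len(q),cv2.minAreaRect((q[:,:2]*1000).astype(np.float32)))
    # head: dark, top face
    g=n['im'].max(2); k=(g<90)&(P[...,2]>.2)&(P[...,2]<.225)&(abs(P[...,0]-.43)<.06)&(abs(P[...,1]+.21)<.06)
    q=P[k];print('head',len(q),cv2.minAreaRect((q[:,:2]*1000).astype(np.float32)),np.median(q,0))
    # mast light grey
    k=(P[...,2]>.05)&(P[...,2]<.09)&(abs(P[...,0]-.43)<.03)&(abs(P[...,1]+.21)<.03); print('mast',k.sum(),np.median(P[k],0) if k.any() else '')
print(observe()['tcp_rot'])
E
```

```text
top 4975 ((412.130859375, -94.66438293457031), (309.9831848144531, 139.97462463378906), 83.69076538085938) [[326.0, -241.0], [465.0, -256.0], [499.0, 52.0], [360.0, 67.0]]
lip 285 ((421.4505615234375, -83.80970764160156), (271.7910461425781, 97.93907165527344), 83.66593933105469)
resttop 308 ((440.71856689453125, -79.649169921875), (255.15997314453125, 22.769983291625977), 85.79931640625)
head 230 ((431.08514404296875, -213.96217346191406), (29.824199676513672, 33.79897689819336), 85.22601318359375) [ 0.4303698  -0.21246682  0.21098427]
mast 39 [ 0.42969639 -0.2040515   0.06852008]
scene 1577 ((548.6102905273438, -111.59820556640625), (327.9129333496094, 453.5054931640625), 79.03929901123047) [[295.0, -229.0], [740.0, -316.0], [802.0, 6.0], [357.0, 92.0]]
lip 240 ((421.710205078125, -71.6019287109375), (257.5498352050781, 97.46324157714844), 83.79955291748047)
resttop 141 ((442.669921875, -44.91218566894531), (200.13504028320312, 16.533878326416016), 83.0454330444336)
head 76 ((429.9539489746094, -209.39263916015625), (31.218612670898438, 33.44215774536133), 0.5752268433570862) [ 0.42772931 -0.20351034  0.21015721]
mast 99 [ 0.42845946 -0.20378533  0.07021748]
[-3.13984464e+00 -2.48277846e-04  3.78776113e-01]
```

```bash
cat >> h.py <<'E'
from scipy.spatial.transform import Rotation as Ro
YS=-0.110; OS=np.array([.4171,-.0499,0.]); RS=Ro.from_euler('z',YS)
S=-1  # tool y along +-x
def ori(yaw,lean=0): return (Ro.from_euler('z',yaw)*Ro.from_euler('y',lean)*Ro.from_euler('z',S*np.pi/2)*Ro.from_euler('x',np.pi)).as_euler('xyz')
def place(bx,bz,lean=.2,by=0): return OS+RS.apply(np.array([bx,by,bz])+.135*np.array([np.sin(lean),0,np.cos(lean)]))
B=np.array([.496,.2555,.147])
E
python3 - <<'E'
from h import *
import h
for s in(-1,1):
    h.S=s
    for n,p,o in (('A',[.25,-.40,.35],ori(0)),('B',[.38,.20,.33],ori(0)),('pre',B+[0,0,.1],ori(0)),('grasp',B,ori(0)),('lift',B+[0,0,.075],ori(0)),
      ('back',[.38,.2555,.222],ori(0)),('front',place(-.04,.085),ori(YS,.2)),('place',place(-.014,.013),ori(YS,.2)),('head',[.430,-.214,.169],ori(YS)),('headup',[.430,-.214,.30],ori(YS))):
        q=inverse_kinematics(p,o); print(s,n,np.round(p,3),None if q is None else np.round(q,2))
E
```

```text
-1 A [ 0.25 -0.4   0.35] [-1.18 -0.21  1.74 -0.    1.61  1.96]
-1 B [0.38 0.2  0.33] None
-1 pre [0.496 0.256 0.247] None
-1 grasp [0.496 0.256 0.147] None
-1 lift [0.496 0.256 0.222] None
-1 back [0.38  0.256 0.222] None
-1 front [ 0.404 -0.048  0.217] None
-1 place [ 0.43  -0.051  0.145] None
-1 head [ 0.43  -0.214  0.169] [-0.63 -0.08  1.96  0.    1.26  2.63]
-1 headup [ 0.43  -0.214  0.3  ] [-0.63 -0.17  1.8   0.    1.52  2.63]
1 A [ 0.25 -0.4   0.35] [-1.18 -0.21  1.74  0.    1.61 -1.18]
1 B [0.38 0.2  0.33] [ 0.3  -0.31  1.86 -0.    1.6   0.3 ]
1 pre [0.496 0.256 0.247] [ 0.33  0.05  1.68 -0.    1.41  0.33]
1 grasp [0.496 0.256 0.147] [ 0.33  0.14  1.79 -0.    1.22  0.33]
1 lift [0.496 0.256 0.222] [ 0.33  0.07  1.71 -0.    1.36  0.33]
1 back [0.38  0.256 0.222] [ 0.42 -0.18  1.95 -0.    1.37  0.42]
1 front [ 0.404 -0.048  0.217] [-0.28 -0.13  1.93 -0.03  1.54 -0.17]
1 place [ 0.43  -0.051  0.145] [-0.28  0.01  1.94 -0.03  1.39 -0.16]
1 head [ 0.43  -0.214  0.169] [-0.63 -0.08  1.96  0.    1.26 -0.52]
1 headup [ 0.43  -0.214  0.3  ] [-0.63 -0.17  1.8   0.    1.52 -0.52]
```

```bash
sed -i 's/^S=-1/S=1/' h.py; python3 - <<'E'
from h import *
movep([.25,-.40,.35],ori(0)); gripper_to(.045,60)
movep([.38,.20,.33],ori(0)); movep(B+[0,0,.085],ori(0))
im,d=get_image('wrist'); save('w1.png',im)
print(move_l(B,.1,max_force=15),observe()['eef_pos'])
f0=np.array(observe()['ft_force'])
gripper_to(0,60); o=observe(); print(o['opening'],o['grasp_force'],np.round(np.array(o['ft_force'])-f0,1),o['time_s'])
E
```

```text
False [0.49656849 0.2557142  0.14784012]
0.00923055382401715 59.52587127685547 [0.1 0.1 4.1] 5.9167
```

View pics/w1.png

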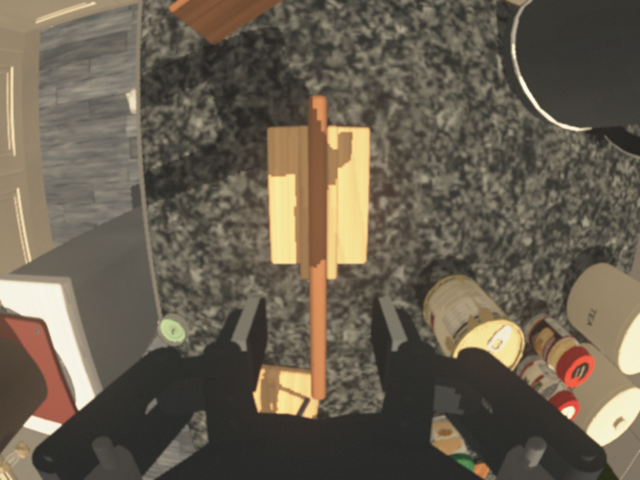

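The wrist view shows the board edge-on between the fingers, with ends at (318,96) and (318,400). The grasp holds: opening is 9.2 mm at 60 N. I'll check the ends' y position, then lift.

```bash
python3 - <<'E'
from h import *
c=get_calibration('wrist');K=c['intrinsics'];T=c['world_from_camera'].copy();T[2,3]+=.085
for u,v in((318,96),(318,400)):
    a=np.array([u-K[0,2],v-K[1,2]]);r=np.hypot(*a);t=r/K[0,0];d=T[:3,:3]@np.r_[np.sin(t)*a/r,np.cos(t)];print(T[:3,3]+d*(.182-T[2,3])/d[2])
move_l(B+[0,0,.075],.12); o=observe(); print(o['opening'],o['eef_pos'],o['ft_force'])
move_l([.38,.2555,.222],.15)
im,d=get_image('scene');save('s2.png',cv2.resize(im[100:400,150:550],(800,600)))
print(observe()['time_s'])
E
```

```text
[0.49645972 0.35102875 0.182     ]
[0.49644211 0.16289474 0.182     ]
0.009587765105690406 [0.49535759 0.25525994 0.220861  ] [ 0.14571019 -0.58011452 -3.19757659]
7.6667
```

View pics/s2.png

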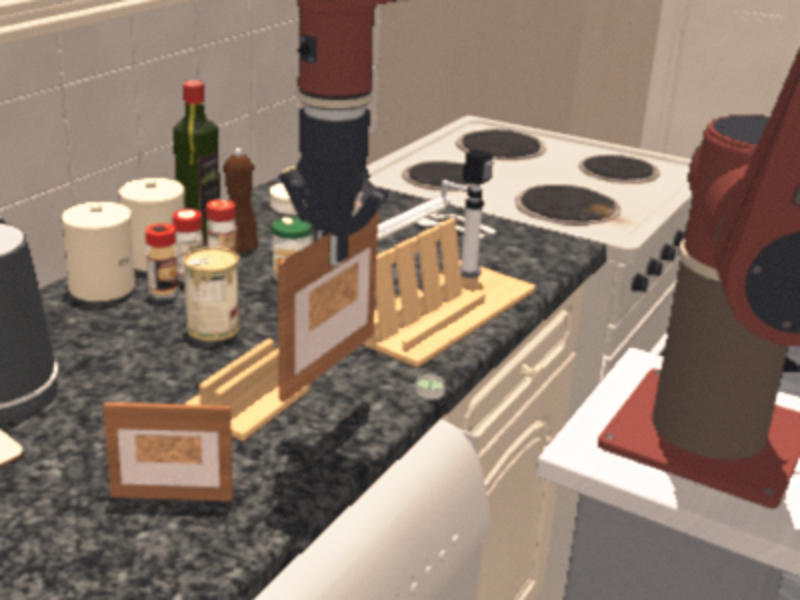

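The board is held upright and clear of the rack, paper to the front, around (330,310). Now I'll place it.

```bash
python3 - <<'E'
from h import *
r=ori(YS,.2)
move_l(place(-.04,.09,by=-.0015),.18,rotation=r)
move_l(place(-.016,.050,by=-.0015),.1)
hit=move_l(place(-.014,.008,by=-.0015),.03,max_force=6)
o=observe(); print(hit,np.round(o['eef_pos'],4),np.round(place(-.014,.013,by=-.0015),4),np.round(o['ft_force'],1),o['opening'],o['time_s'])
im,d=get_image('scene');save('s3.png',cv2.resize(im[130:300,270:470],(700,595)))
E
```

```text
True [ 0.4294 -0.0528  0.1459] [ 0.4297 -0.0528  0.1453] [ 0.6 -0.5  4.4] 0.009062906818109593 11.2333
```

View pics/s3.png

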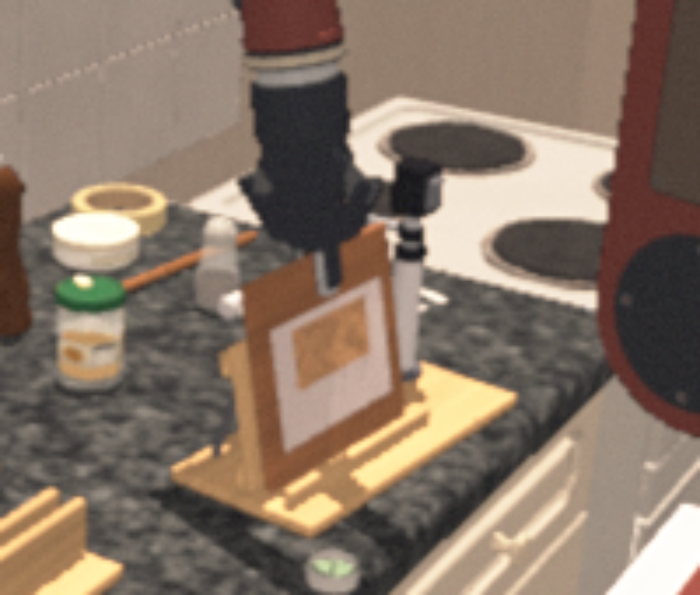

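Contact came at the expected height. The board sits behind the lip and in front of the rest, with its lower edge around (330,450). I'll let go, back off along the board, and look from the top.

```bash
python3 - <<'E'
from h import *
gripper_to(.032); hold(.3)
p=np.array(observe()['eef_pos']); up=RS.apply([np.sin(.2),0,np.cos(.2)])
move_l(p+.1*up,.15)
move_l([.40,-.13,.30],.2,rotation=ori(YS))
gripper_to(.066)
T=get_calibration('wrist')['world_from_camera'];im,d=get_image('wrist');np.savez('pics/w4.npz',im=im,d=d,T=T,K=get_calibration('wrist')['intrinsics']);save('w4.png',im)
im,d=get_image('scene');c=get_calibration('scene');save('s4.png',cv2.resize(im[130:300,270:470],(700,595)))
P=cloud(im,d,c['intrinsics'],c['world_from_camera'])
h=cv2.cvtColor(im,cv2.COLOR_RGB2HSV)
Q=P[(P[...,2]>.02)&(P[...,2]<.2)&(abs(P[...,1]+.05)<.13)&(P[...,0]>.38)&(P[...,0]<.47)&(h[...,1]>110)&(h[...,0]<13)]
L=RS.inv().apply(Q-OS)
for z0 in(.05,.1,.14,.165): k=abs(L[:,2]-z0)<.008; print(z0,np.round(np.percentile(L[k],[2,50,98],axis=0),3).tolist())
print(L[:,2].max(),observe()['time_s'],observe()['eef_pos'])
E
```

```text
0.05 [[-0.012, -0.09, 0.042], [-0.007, 0.085, 0.05], [-0.001, 0.095, 0.058]]
0.1 [[0.0, -0.092, 0.093], [0.004, 0.031, 0.099], [0.011, 0.095, 0.107]]
0.14 [[0.012, -0.09, 0.134], [0.016, 0.019, 0.144], [0.02, 0.094, 0.148]]
0.165 [[0.017, -0.083, 0.157], [0.021, 0.011, 0.165], [0.026, 0.092, 0.173]]
0.18182319770867028 13.9583 [ 0.40009352 -0.12980268  0.29980379]
```

```bash
python3 -c "
import cv2,numpy as np
a=cv2.imread('pics/w4.png');b=cv2.imread('pics/s4.png');cv2.imwrite('pics/m4.png',np.hstack([cv2.resize(a,(440,330)),cv2.resize(b,(360,330))]))"
```

```text
(no output)
```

View pics/m4.png

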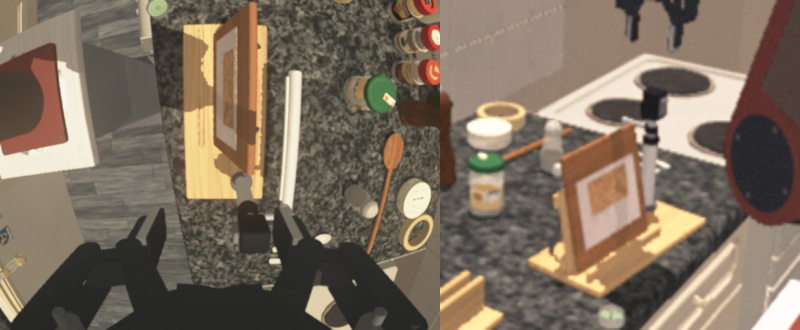

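The board is leaning on the rest, centred, at about 0.24 rad, and paper to the front. The head is at (253,232) in the left panel. I'll locate it exactly from the wrist view.

```bash
python3 - <<'E'
from h import *
n=np.load('pics/w4.npz');K,T,d=n['K'],n['T'],n['d']
v,u=np.mgrid[:480,:640];a=np.stack([u-K[0,2],v-K[1,2]],-1).astype(float);r=np.hypot(a[...,0],a[...,1])+1e-9;t=r/K[0,0]
P=np.concatenate([a/r[...,None]*np.tan(t)[...,None],np.ones_like(r)[...,None]],-1)*d[...,None]
P=P@T[:3,:3].T+T[:3,3]
k=(P[...,2]>.203)&(P[...,2]<.218)&(abs(P[...,0]-.43)<.05)&(abs(P[...,1]+.213)<.05)
L=RS.inv().apply(P[k]-OS);print(k.sum(),np.round(np.percentile(L,[1,50,99],axis=0),4).tolist(),cv2.minAreaRect((P[k][:,:2]*1000).astype(np.float32)))
k=(P[...,2]>.17)&(P[...,2]<.2)&(abs(P[...,0]-.43)<.05)&(abs(P[...,1]+.213)<.05)
L=RS.inv().apply(P[k]-OS);print(k.sum(),np.round(np.percentile(L,[1,50,99],axis=0),4).tolist())
E
```

```text
1603 [[0.0139, -0.1757, 0.2032], [0.0302, -0.1585, 0.2103], [0.0474, -0.147, 0.2119]] ((430.100830078125, -213.79672241210938), (30.01149559020996, 35.504180908203125), 83.9081802368164)
957 [[0.0074, -0.1651, 0.1706], [0.0257, -0.1477, 0.1878], [0.0466, -0.1464, 0.1999]]
```

```bash
python3 - <<'E'
from h import *
H=np.array([.4297,-.2137,.167]); 
move_l(H+[0,0,.12],.15,rotation=ori(YS))
print(move_l(H,.1,max_force=10))
f0=np.array(observe()['ft_force'])
gripper_to(.0,45); o=observe(); print(o['opening'],o['grasp_force'],np.round(np.array(o['ft_force'])-f0,1),np.round(o['eef_pos'],4))
if .031<o['opening']<.0372:
    for dz in (.02,.06,.095): 
        s=move_l(H+[0,0,dz],.05,max_force=35);o=observe();print(dz,s,o['opening'],np.round(np.array(o['ft_force'])-f0,1),np.round(o['eef_pos'],4))
        if s: break
im,d=get_image('scene');save('s5.png',cv2.resize(im[130:300,270:470],(700,595)));print(observe()['time_s'])
E
```

```text
False
0.03411052611175856 47.246865034103394 [0.5 0.8 5.1] [ 0.4298 -0.2139  0.1678]
0.02 False 0.03446524189070912 [ 4.5 -3.6 -5.3] [ 0.4298 -0.2139  0.1864]
0.06 False 0.03392496001351417 [ 5.7 -4.5 -7.2] [ 0.4298 -0.2139  0.226 ]
0.095 False 0.03391308216995309 [ 5.5 -2.7 -7.2] [ 0.4297 -0.2139  0.2607]
18.85
```

View pics/s5.png

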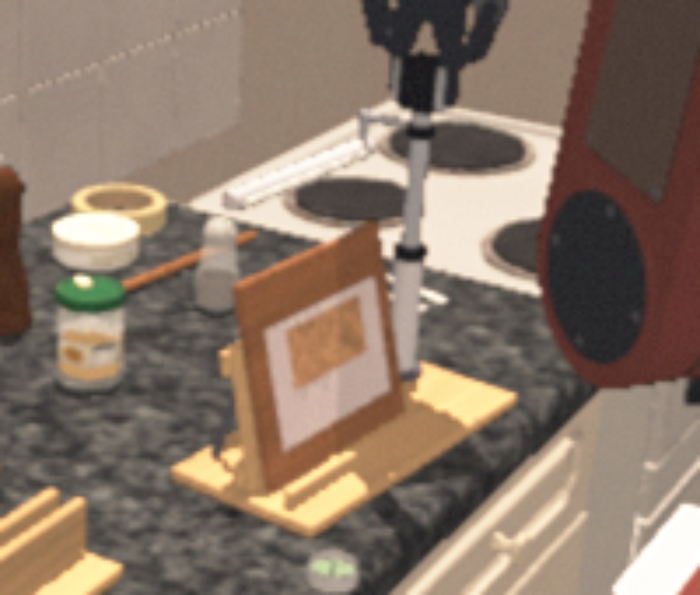

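The light is up past the first stop, with the head at (420,85). Now I'll draw it gently to the end stop.

```bash
python3 - <<'E'
from h import *
H=np.array([.4297,-.2137,.167])
s=move_l(H+[0,0,.110],.02,max_force=12);hold(.5);o=observe();print(s,o['opening'],np.round(o['ft_force'],1),np.round(o['eef_pos'],4),o['grasp_force'],o['time_s'])
im,d=get_image('scene');c=get_calibration('scene');P=cloud(im,d,c['intrinsics'],c['world_from_camera'])
k=(P[...,2]>.18)&(P[...,2]<.27)&(abs(P[...,0]-.49)<.06)&(P[...,1]>-.21)&(P[...,1]<0)&(im.min(2)>140);print('bar z',np.percentile(P[k][:,2],[2,50,98]))
E
```

```text
True 0.033809614660289346 [ 7.4 -3.9 -6.1] [ 0.4297 -0.2138  0.2664] 49.57767963409424 19.85
bar z [0.19407768 0.22253598 0.22927475]
```

```bash
python3 - <<'E'
from h import *
x,y,z=observe()['eef_pos']
for i in range(5):
    s=move_l([.4297,-.2137,.2675+.0015*i],.01,max_force=25);hold(.3);o=observe();print(s,o['opening'],np.round(o['ft_force'],1),np.round(o['eef_pos'],4),o['time_s'])
    if s or o['ft_force'][2]<-18: break
E
```

```text
False 0.03345369254067262 [ 4.4 -3.2 -7.2] [ 0.4297 -0.2138  0.266 ] 20.45
False 0.03352920775452863 [ 5.6 -3.5 -6.5] [ 0.4297 -0.2138  0.2675] 21.05
False 0.0337796151336793 [  7.5  -4.7 -11.5] [ 0.4297 -0.2138  0.2682] 21.65
False 0.03347419389133905 [  9.9  -5.7 -18.2] [ 0.4297 -0.2138  0.2683] 22.25
```

The head stalls at +100 mm while the force climbs from -6.5 to -18 N, so this is the second stop. I'll check once more before handing in.

```bash
python3 - <<'E'
from h import *
hold(.7);o=observe();print(o['opening'],np.round(o['ft_force'],1),np.round(o['eef_pos'],4),o['time_s'])
im,d=get_image('scene');s=cv2.resize(im[130:300,270:470],(400,330));save('s6.png',np.hstack([s,cv2.resize(get_image('top')[0],(400,330))]))
E
```

```text
0.033490760012926474 [ 10.   -7.  -17.5] [ 0.4297 -0.2138  0.2682] 22.95
```

View pics/s6.png

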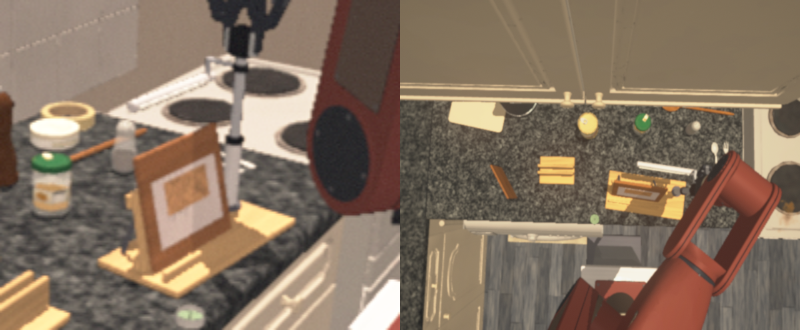

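The board is leaning on the rest (left panel, around (185,200)) and the light is at full height (head at (238,40)). The tin, jar and shaker are undisturbed, at (588,123), (643,122) and (696,127) in the right panel.

```bash
python3 -c "
from plant import *
print(job_done())"
```

```text
the job is handed in; nothing more can be done
None
```

I handed the job in at about 23 s: the recipe board leans on the stand's rest with its paper to the front, the gripper is holding the light at its second stop with the button squeezed, and the tin, jar and shaker still stand where they were.

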